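# Cover the pans of sliced roots

## Robot

A 6-joint arm with a two-finger parallel gripper is mounted at the origin on the work surface. World frame = base frame: x ahead of the robot, y to its left, z up, the work surface at z = 0. Lengths are in mm, angles in rad, forces in N, time in s.
With the tool pointing down it reaches from about 350 to 775 mm from the base axis. Payload 7.3 kg.
Tool frame: the origin (TCP) lies at the centre of the arm's flange, where the gripper is bolted on; the fingertips stand 178 mm ahead of it and the grasp point (between the pads) lies 159 mm ahead of it; z points along the fingers, y is the direction in which the jaws open and shut (so a half turn about z gives the same grasp; the last joint's range is limited). The gripper opens to 92 mm and grips with 3 to 60 N. Pads are 19 mm wide; open, the fingers measure 130 mm over their backs; the gripper's body (75 mm by 190 mm) begins 47 mm behind the grasp point.
Start: joints at [1.147, 0.342, 1.524, -0, 1.275, -0.146], TCP at [143.954, 504.881, 404.741] pointing down, gripper open.
Joint ranges: [-2.53, 2.53], [-0.77, 2.02], [0.04, 2.7], [-1, 4.14], [0.28, 2.66], [-3.11, 3.11]. Speed limits (rad/s): [2.57, 2.57, 3.14, 3.14, 3.14, 3.14].

## Interface

Orientations are given as [roll, pitch, yaw] about the fixed x, y, z axes, in that order (R = Rz(yaw) Ry(pitch) Rx(roll)).
In Python, from plant import get_obs, capture, close_job gives the robot as it stands. The module is installed in compiled form; this text tells all that it offers.
- The arm moves only by the shell command python3 -m pendant 'ROWS'. ROWS is JSON, a list of rows, each a list of 3 entries, a list of its own where there are three numbers: the shift along the tool's x, y, z in m, then the turn, a rotation vector about the tool's x, y, z in rad, then the finger opening in m, from 0 to 0.0918. In form: [[[tx, ty, tz], [wx, wy, wz], fingers], ...]. A call has 1 to 10 rows; each row is the pose to reach, as a shift and turn from the pose commanded when the call began, along the tool's axes at that moment; what a row does not reach only later rows make up. A row lasts 1/12 s, in which the tool goes at most 41.7 mm and 7.16 degrees, less where a joint would pass 70% of its speed; a pose out of reach is approached as far as the arm can. A call with a gripper value outside its range is refused whole. The fingers move at their own pace and stop on an object; the grip force is fixed at half the most. Time passes only in rows, so rows that repeat a pose let the fingers close. It gives the time, the measured TCP pose, the force and the opening at its end, in the units of the state.
- get_obs(): the state, without advancing time (a new reading comes with each control period).
- capture(name): name is "side" or "top"; returns a dict with "color" (420x560x3 uint8, red, green, blue), "mtx" (3x3 intrinsics, pixels), "dist" ([k1, k2, p1, p2, k3] as OpenCV has them; the pictures are not rectified), "rvec" (rotation vector, rad) and "tvec" (3), from world to camera coordinates, as OpenCV has them. Camera axes: x right, y down, z forward; pixel columns grow to the right and rows downward; lengths in mm; the calibration is good to about 2 mm. A picture is of the moment at which its call begins. There is no depth.
- close_job(): hands the job in, once; it reports no verdict.
The state is a dict: "time": time; "joint_positions": joint angles; "dq": joint speeds; "tau": joint torques, N m; "tool_pos": TCP position; "tcp_rot": TCP orientation; "contact_force": force on the tool from outside, world axes, zero at the start; "moment": the same for the moment, N m; "grip_width": finger opening in mm.
Only numpy, scipy, OpenCV 4.12 (cv2) and the standard library are available. Lean on these libraries where they do the work, as an engineer would, in place of code of your own. Each camera call takes 0.05 s, during which the arm holds its last target. There are 200 camera calls.

## Task

The slicing is done: put each of the four loose lids on the pan it belongs to, by shape and size, so that all four pans are covered. Each lid must lie flat and centred on the rim, the square ones square to their pans. Leave the pans standing where they are.

Things in the scene. Friction and masses are not known exactly. Their poses are not given: they have to be found in the camera images.
- round_pan_large: larger round open steel pan of pale cut root slices, loose, 110 mm in outside diameter, 104 mm inside (wall 3 mm), 45 mm high to a level rim; the slices stay 18 mm or more below the rim. About 0.5 kg. Origin: centre of its underside; z up. Stands on the table among the others.
- round_pan_small: smaller round open steel pan of pale cut root slices, loose, 74 mm in outside diameter, 68 mm inside (wall 3 mm), 45 mm high to a level rim; the slices stay 18 mm or more below the rim. About 0.5 kg. Origin: centre of its underside; z up. Stands on the table among the others.
- square_pan_large: larger square open steel pan of pale cut root slices, loose, 96 x 96 mm outside, sides along its x and y, 90 mm inside (wall 3 mm), 45 mm high to a level rim; the slices stay 18 mm or more below the rim. About 0.5 kg. Origin: centre of its underside; z up. Stands on the table among the others.
- square_pan_small: smaller square open steel pan of pale cut root slices, loose, 64 x 64 mm outside, sides along its x and y, 58 mm inside (wall 3 mm), 45 mm high to a level rim; the slices stay 18 mm or more below the rim. About 0.5 kg. Origin: centre of its underside; z up. Stands on the table among the others.
- round_lid_large: larger round flat metal lid for the larger round pan, 126 mm in diameter, plate 4 mm thick with a plain flat underside that overhangs that pan's rim by 8 mm all round; in the middle of its top an upright black round knob, 22 mm in diameter and 36 mm high above the plate. About 0.18 kg. Origin: centre of the plate's underside; z up. Lies flat on the table, grip upward.
- round_lid_small: smaller round flat metal lid for the smaller round pan, 90 mm in diameter, plate 4 mm thick with a plain flat underside that overhangs that pan's rim by 8 mm all round; in the middle of its top an upright black round knob, 22 mm in diameter and 36 mm high above the plate. About 0.11 kg. Origin: centre of the plate's underside; z up. Lies flat on the table, grip upward.
- square_lid_large: larger square flat metal lid for the larger square pan, 112 x 112 mm, sides along its x and y, plate 4 mm thick with a plain flat underside that overhangs that pan's rim by 8 mm all round; in the middle of its top an upright black bar grip, 50 mm along the lid's x, 16 mm wide along its y, 36 mm high above the plate. About 0.18 kg. Origin: centre of the plate's underside; z up. Lies flat on the table, grip upward.
- square_lid_small: smaller square flat metal lid for the smaller square pan, 80 x 80 mm, sides along its x and y, plate 4 mm thick with a plain flat underside that overhangs that pan's rim by 8 mm all round; in the middle of its top an upright black bar grip, 50 mm along the lid's x, 16 mm wide along its y, 36 mm high above the plate. About 0.11 kg. Origin: centre of the plate's underside; z up. Lies flat on the table, grip upward.
Not all that is in view belongs to the job. What is shaped like the square_lid_small but orange or yellow is not meant.

How it is judged (in metres and radians):
At the end, for the whole second after the job is handed in: Each lid lies flat (within 4 degrees) on the rim of the pan of its own shape and size, underside 41 to 50 mm above the pan's underside, centres within 10 mm, square lids within 0.17 rad of square to the pan (any quarter turn), pans upright within 4 degrees, lids at rest (horizontal distance between round_lid_large and round_pan_large below 0.01 m and z of round_lid_large in the frame of round_pan_large between 0.041 and 0.05 m and angle between each of round_lid_large, round_pan_large, round_lid_small, round_pan_small, square_lid_large, square_pan_large, square_lid_small, square_pan_small's own z axis and vertical below 0.07 rad and linear speed of each of round_lid_large, round_lid_small, square_lid_large, square_lid_small below 0.02 m/s and angular speed of each of round_lid_large, round_lid_small, square_lid_large, square_lid_small below 0.2 rad/s and horizontal distance between round_lid_small and round_pan_small below 0.01 m and z of round_lid_small in the frame of round_pan_small between 0.041 and 0.05 m and horizontal distance between square_lid_large and square_pan_large below 0.01 m and z of square_lid_large in the frame of square_pan_large between 0.041 and 0.05 m and (angle between the x axis of square_lid_large and the x axis of square_pan_large, either way round below 0.17 rad or angle between the x axis of square_lid_large and the y axis of square_pan_large, either way round below 0.17 rad) and horizontal distance between square_lid_small and square_pan_small below 0.01 m and z of square_lid_small in the frame of square_pan_small between 0.041 and 0.05 m and (angle between the x axis of square_lid_small and the x axis of square_pan_small, either way round below 0.17 rad or angle between the x axis of square_lid_small and the y axis of square_pan_small, either way round below 0.17 rad)); the robot touches nothing.
It fails at once if a pan is pushed or carried more than 30 mm from where it stood (distance of any of round_pan_large, round_pan_small, square_pan_large, square_pan_small from where it was at the start of the episode above 0.03 m).
It also fails if it takes over 120 s, if anything falls off the work surface, if the arm or the gripper's body presses on something with over 40 N, if the wrist force passes 120 N, or if a joint passes its speed limit or range.

## Working session

There is one attempt and no reset: what is moved stays moved. The work goes in short steps, Python scripts to look and compute and a shell command to move; the robot and the scene stay as the last step left them, time stands still between calls to the robot, and variables do not carry over. Pictures are saved under pics/ and viewed, about 12 in all and at most 16, crops included, and the job is handed in when it is done.

```bash
mkdir -p pics
python3 - <<'E'
from plant import get_obs, capture
import cv2,pickle
d={n:capture(n) for n in("top","side")}
pickle.dump(d,open("c0.pkl","wb"))
for n in d: cv2.imwrite(f"pics/{n}0.png",cv2.resize(d[n]["color"][:,:,::-1],(800,600),interpolation=cv2.INTER_CUBIC))
o=get_obs();print(o)
E
```

```text
{'time': 0.1, 'joint_positions': array([ 1.14702045e+00,  3.42655333e-01,  1.52492581e+00, -1.20799919e-05,
        1.27538163e+00, -1.45965808e-01]), 'dq': array([-0.00039453, -0.00160355, -0.00162147, -0.00028379, -0.00088699,
       -0.00180618]), 'tau': array([ 1.93827822e-03, -4.32003057e+01, -2.44695801e+01,  7.20284041e-02,
        5.27072826e-02, -3.15952730e-05]), 'tool_pos': array([143.8950256 , 504.77189657, 404.11159156]), 'tcp_rot': array([-3.14023542e+00, -1.87853118e-04,  2.86378598e+00]), 'contact_force': array([ 0.34957205,  0.01474669, -0.03425072]), 'moment': array([-0.03320177,  0.03453794, -0.06502657]), 'grip_width': 91.91648760240165}
```

View pics/top0.png

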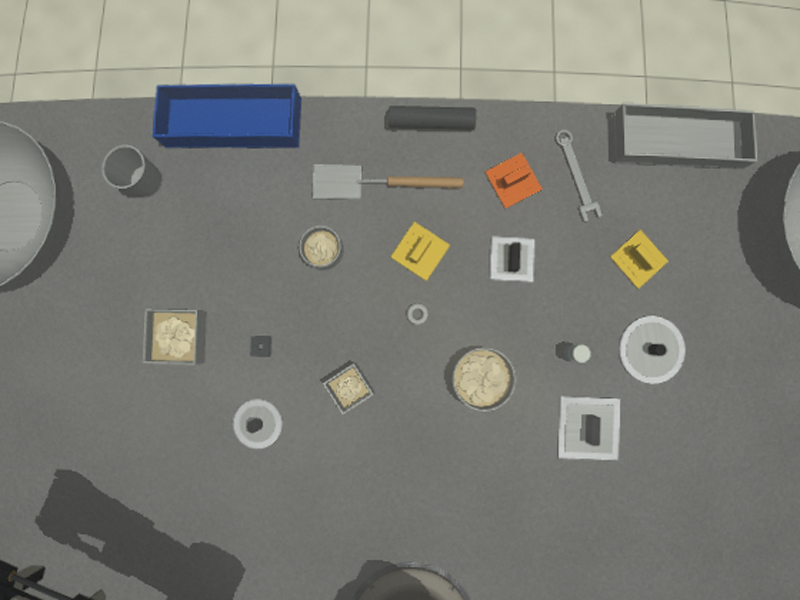

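View pics/side0.png

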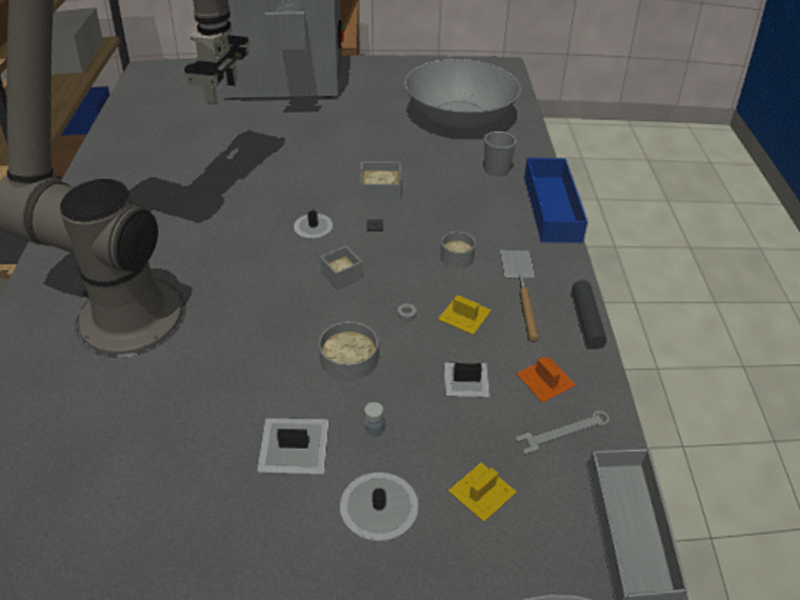

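The four candidate lids are the silver ones in the top view, at 800-px scale. They are round small (257,424), round large (653,350), square large (589,429) and square small (513,259). The lids at (513,180) orange, (420,250) yellow and (640,259) yellow are decoys. Pans: square large (175,337), square small (347,388), round large (482,378), round small (321,247).

Next I fit the outlines in both views and check them in one enlarged composite.

```bash
cat > h.py <<'E'
import numpy as np,cv2
from scipy.optimize import minimize, differential_evolution
def proj(c,P): return cv2.projectPoints(np.asarray(P,float).reshape(-1,1,3),c["rvec"],c["tvec"],c["mtx"],c["dist"])[0][:,0]
def unproj(c,uv,z):
    n=cv2.undistortPoints(np.array([[uv]],float),c["mtx"],c["dist"])[0,0]
    R=cv2.Rodrigues(c["rvec"])[0]; o=-R.T@np.ravel(c["tvec"]); d=R.T@[n[0],n[1],1]
    return o+d*(z-o[2])/d[2]
def outline(kind,r,x,y,yaw,z,n=120):
    if kind=="r":
        t=np.linspace(0,2*np.pi,n,endpoint=False); p=np.c_[r*np.cos(t),r*np.sin(t)]
    else:
        s=np.linspace(-.93,.93,n//4)*r; o=np.full_like(s,r)
        p=np.r_[np.c_[s,o],np.c_[s,-o],np.c_[o,s],np.c_[-o,s]]
        p=p@np.array([[np.cos(yaw),np.sin(yaw)],[-np.sin(yaw),np.cos(yaw)]])
    return np.c_[p+[x,y],np.full(len(p),z)]
def grad(c):
    g=cv2.GaussianBlur(c["color"],(0,0),.8).astype(np.float32)
    m=sum(np.hypot(cv2.Sobel(g[:,:,k],5,1,0),cv2.Sobel(g[:,:,k],5,0,1)) for k in range(3))
    return np.minimum(m,250)
OB={ # kind, outlines (r,z), top px(800)
"RP_L":("r",[(55,45),(52,45)],45,(482,378)),"RP_S":("r",[(37,45),(34,45)],45,(321,247)),
"SP_L":("s",[(48,45),(45,45)],45,(171,337)),"SP_S":("s",[(32,45),(29,45)],45,(348,388)),
"RL_L":("r",[(63,4)],4,(653,350)),"RL_S":("r",[(45,4)],4,(257,424)),
"SL_L":("s",[(56,4)],4,(589,429)),"SL_S":("s",[(40,4)],4,(513,259))}
def fit(name,cams,init=None,z=None):
    k,ols,z0,px=OB[name]; dz=0 if z is None else z-z0
    if init is None: init=np.r_[unproj(cams["top"],np.array(px)*.7,z0+dz)[:2],0]
    G={n:grad(c) for n,c in cams.items()}
    def f(q):
        s=0
        for n,c in cams.items():
            for r,zz in ols:
                uv=proj(c,outline(k,r,*q,zz+dz)).astype(np.float32)
                s+=cv2.remap(G[n],uv[:,0].copy(),uv[:,1].copy(),cv2.INTER_LINEAR).mean()
        return -s
    b=[(init[0]-14,init[0]+14),(init[1]-14,init[1]+14),(-.8,.8) if k=="s" else (-1e-3,1e-3)]
    r=differential_evolution(f,b,seed=0,popsize=20,maxiter=80)
    return r.x,-r.fun
E
python3 - <<'E'
from h import *
import pickle,json
d=pickle.load(open("c0.pkl","rb")); out={};rows=[]
for n in OB:
    q,s=fit(n,d); out[n]=list(q)
    qs=[fit(n,{v:d[v]})[0] for v in d]
    print(n,np.round(q,2),round(s),"top",np.round(qs[0],2),"side",np.round(qs[1],2))
    t=[]
    for v,c in d.items():
        k,ols,z0,_=OB[n]; cu=proj(c,[[q[0],q[1],z0]])[0]
        x,y=(cu-38).astype(int); x=max(x,0);y=max(y,0)
        im=cv2.resize(c["color"][y:y+76,x:x+76,::-1],(190,190),interpolation=cv2.INTER_CUBIC)
        r,z=ols[0]
        for p in (proj(c,outline(k,r,*q,z,40))-[x,y]+.5)*2.5-.5: cv2.circle(im,tuple(int(a) for a in p),0,(0,0,255),-1)
        t.append(im)
    rows.append(np.vstack(t))
json.dump(out,open("fit.json","w"))
cv2.imwrite("pics/fitA.png",np.hstack(rows[:4]));cv2.imwrite("pics/fitB.png",np.hstack(rows[4:]))
E
```

```text
Traceback (most recent call last):
  File "h.py", line 27, in fit
    if init is None: init=np.r_[unproj(cams["top"],np.array(px)*.7,z0+dz)[:2],0]
                                       ~~~~^^^^^^^
KeyError: 'top'
```

Run:
```python
from h import *
import pickle,json
d=pickle.load(open("c0.pkl","rb")); out={};rows=[]
for n in OB:
    q,s=fit(n,d); out[n]=list(q)
    qs=[fit(n,{v:d[v]},q)[0] for v in d]
    print(n,np.round(q,2),round(s),"top",np.round(qs[0],2),"side",np.round(qs[1],2))
    t=[]
    for v,c in d.items():
        k,ols,z0,_=OB[n]; cu=proj(c,[[q[0],q[1],z0]])[0]
        x,y=(cu-38).astype(int); x=max(x,0);y=max(y,0)
        im=cv2.resize(c["color"][y:y+76,x:x+76,::-1],(190,190),interpolation=cv2.INTER_CUBIC)
        r,z=ols[0]
        for p in (proj(c,outline(k,r,*q,z,40))-[x,y]+.5)*2.5-.5: cv2.circle(im,tuple(int(a) for a in p),0,(0,0,255),-1)
        t.append(im)
    rows.append(np.vstack(t))
json.dump(out,open("fit.json","w"))
cv2.imwrite("pics/fitA.png",np.hstack(rows[:4]));cv2.imwrite("pics/fitB.png",np.hstack(rows[4:]))
```

```text
RP_L [ 452.46 -115.05    0.  ] 729 top [ 451.9  -113.53   -0.  ] side [ 449.79 -121.19   -0.  ]
RP_S [674.91 169.19   0.  ] 675 top [676.76 177.31   0.  ] side [675.28 170.56  -0.  ]
SP_L [509.16 438.05  -0.  ] 660 top [509.72 438.39   0.  ] side [5.1561e+02 4.3468e+02 3.0000e-02]
SP_S [432.19 119.25   0.58] 733 top [439.18 124.77   0.61] side [426.   114.3    0.59]
RL_L [ 506.02 -435.87   -0.  ] 499 top [ 507.49 -435.15    0.  ] side [ 504.7  -436.83    0.  ]
RL_S [356.67 288.33   0.  ] 494 top [358.96 288.45  -0.  ] side [354.79 288.73  -0.  ]
SL_L [ 3.6025e+02 -3.1760e+02 -3.0000e-02] 496 top [ 3.6209e+02 -3.1633e+02 -3.0000e-02] side [ 3.5913e+02 -3.1861e+02 -4.0000e-02]
SL_S [ 6.6833e+02 -1.7210e+02 -3.0000e-02] 500 top [ 6.7004e+02 -1.7050e+02 -3.0000e-02] side [ 6.6661e+02 -1.7400e+02 -5.0000e-02]
```

View pics/fitA.png

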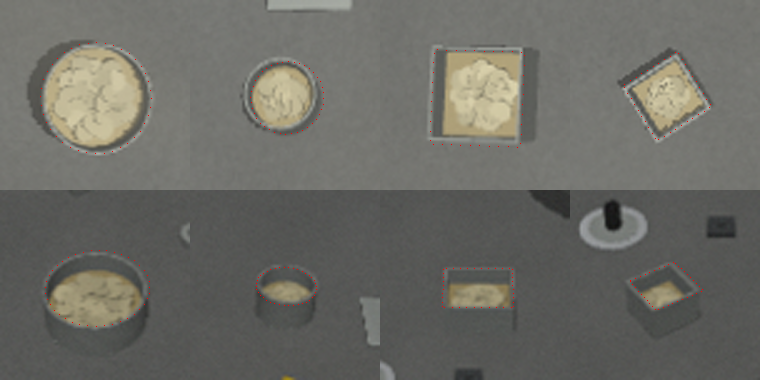

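View pics/fitB.png

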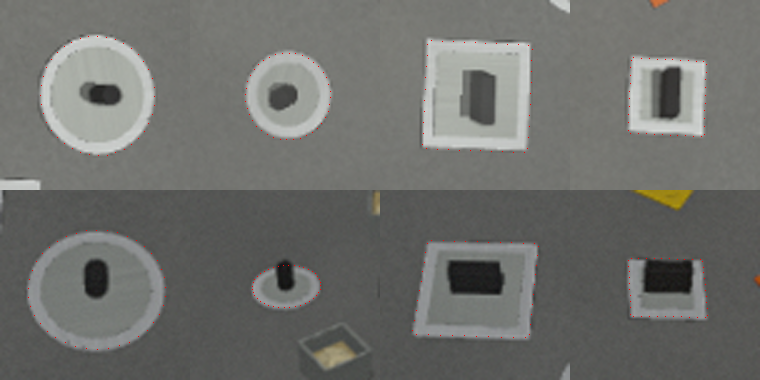

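Lid outlines fit well in both views, which agree to about 3 mm. Silver/black square_lid_small is confirmed. The pan rim fits are ambiguous because rim and shadow edges compete, so I refine them with a score for a gray bright ridge.

Run:
```python
from h import *
import pickle,json
d=pickle.load(open("c0.pkl","rb")); F=json.load(open("fit.json")); tiles=[]
def run(n,vs,q0):
    k,ols,z,_=OB[n]; R=ols[0][0]
    def samp(c,r,q,ch):
        uv=proj(c,outline(k,r,*q,z,160)).astype(np.float32)
        return cv2.remap(ch,uv[:,0].copy(),uv[:,1].copy(),cv2.INTER_LINEAR)
    S={}
    for v in vs:
        im=d[v]["color"].astype(np.float32); gray=im[:,:,2].copy(); sat=im[:,:,0]-im[:,:,2]; S[v]=(gray,np.maximum(sat,0))
    def f(q):
        s=0
        for v in vs:
            c=d[v];g,sa=S[v]
            m=samp(c,R-1.5,q,g); o=samp(c,R+4,q,g); i=samp(c,R-6,q,g)
            s+=np.clip(m-o,-40,40).mean()+.5*np.clip(m-i,-40,40).mean()-samp(c,R-1.5,q,sa).mean()
        return -s
    b=[(q0[0]-14,q0[0]+14),(q0[1]-14,q0[1]+14),(-.8,.8) if k=="s" else (-1e-3,1e-3)]
    r=differential_evolution(f,b,seed=1,popsize=20,maxiter=80);return r.x,-r.fun
for n in list(OB)[:4]:
    res={}
    for vs in (["top"],["side"],["top","side"]):
        q,s=run(n,vs,F[n]); res[len(vs),vs[0]]=q; print(n,vs,np.round(q,2),round(s,1))
    t=[]
    for v,key in (("top",(1,"top")),("side",(1,"side"))):
        c=d[v];q=res[key];cu=proj(c,[[*q[:2],45]])[0];x,y=(cu-25).astype(int);S=4
        im=cv2.resize(c["color"][y:y+50,x:x+50,::-1],None,fx=S,fy=S,interpolation=cv2.INTER_CUBIC)
        im=cv2.convertScaleAbs(im,alpha=1.3)
        for p in (proj(c,outline(OB[n][0],OB[n][1][0][0],*q,45,40))-[x,y]+.5)*S-.5: cv2.circle(im,tuple(int(round(a)) for a in p),0,(0,0,255),-1)
        t.append(im)
    tiles.append(np.vstack(t)); F[n]=list(res[1,"top"])
json.dump(F,open("fit.json","w"))
cv2.imwrite("pics/fitC.png",np.hstack(tiles))
```

```text
RP_L ['top'] [ 451.68 -116.28    0.  ] 31.4
RP_L ['side'] [ 448.55 -117.83    0.  ] 22.3
RP_L ['top', 'side'] [ 450.8  -116.95   -0.  ] 38.7
RP_S ['top'] [679.95 176.7   -0.  ] 33.9
RP_S ['side'] [675.92 175.72   0.  ] 14.0
RP_S ['top', 'side'] [679.21 176.66   0.  ] 35.1
SP_L ['top'] [5.1356e+02 4.4101e+02 1.0000e-02] 31.4
SP_L ['side'] [ 5.0996e+02  4.4041e+02 -1.0000e-02] 10.1
SP_L ['top', 'side'] [512.84 440.76   0.  ] 28.5
SP_S ['top'] [430.15 120.09   0.6 ] 45.1
SP_S ['side'] [426.89 119.72   0.6 ] 18.2
SP_S ['top', 'side'] [429.33 119.97   0.59] 52.8
```

View pics/fitC.png

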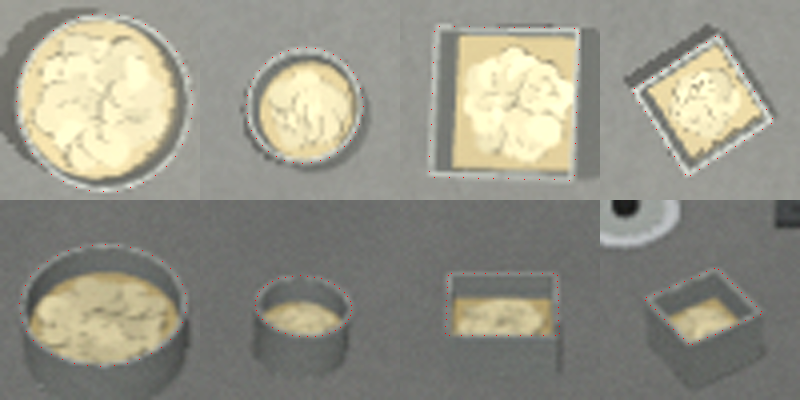

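```bash
cat > g.py <<'E'
import sys,numpy as np
from plant import get_obs
# python3 g.py x y z yaw -> tool shift [m], turn [rad]
o=get_obs(); p=np.array(o["tool_pos"]); a=o["tcp_rot"]; x,y,z,w=map(float,sys.argv[1:5])
from scipy.spatial.transform import Rotation as R
A=R.from_euler("xyz",a); B=R.from_euler("xyz",[np.pi,0,w])
print("t",np.round(o["time"],2),"pos",p.round(1),"rot",np.round(a,3),"F",np.round(o["contact_force"],1),"w",round(o["grip_width"],1))
print("shift",np.round(A.inv().apply(np.array([x,y,z])-p)/1000,4),"turn",np.round((A.inv()*B).as_rotvec(),4))
E
python3 g.py 356.9 288.6 300 2.864
```

```text
t 0.1 pos [143.9 504.8 404.1] rot [-3.14  -0.     2.864] F [ 0.3  0.  -0. ] w 91.9
shift [-0.2641 -0.1493  0.1043] turn [-0.0014 -0.0002 -0.0002]
```

```bash
python3 -m pendant '[[[-0.264,-0.149,0.104],[0,0,0],0.065],[[-0.264,-0.149,0.104],[0,0,0],0.065],[[-0.264,-0.149,0.104],[0,0,0],0.065],[[-0.264,-0.149,0.104],[0,0,0],0.065],[[-0.264,-0.149,0.104],[0,0,0],0.065],[[-0.264,-0.149,0.104],[0,0,0],0.065],[[-0.264,-0.149,0.104],[0,0,0],0.065],[[-0.264,-0.149,0.104],[0,0,0],0.065],[[-0.264,-0.149,0.104],[0,0,0],0.065],[[-0.264,-0.149,0.104],[0,0,0],0.065]]'; python3 -m pendant '[[[0,0,0],[0,0,0],0.065],[[0,0,0],[0,0,0],0.065],[[0,0,0],[0,0,0],0.065]]'; python3 g.py 356.9 288.6 185.5 2.864
```

```text
time: 0.93
tool_pos: [357.7, 288.2, 300.0]
tcp_rot: [-3.14, -0.002, 2.86]
contact_force: [-0.7, -1.2, -0.8]
grip_width: 64.8
time: 1.18
tool_pos: [356.2, 290.1, 301.1]
tcp_rot: [3.141, 0.0, 2.866]
contact_force: [-0.3, 0.7, 0.2]
grip_width: 64.8
t 1.18 pos [356.2 290.1 301.1] rot [3.141 0.    2.866] F [-0.3  0.7  0.2] w 64.8
shift [-0.001  -0.0013  0.1156] turn [0.0006 0.0003 0.0017]
```

```bash
python3 -m pendant '[[[0,0,0.035],[0,0,0],0.065],[[0,0,0.07],[0,0,0],0.065],[[0,0,0.095],[0,0,0],0.065],[[0,0,0.108],[0,0,0],0.065],[[0,0,0.115],[0,0,0],0.065],[[0,0,0.115],[0,0,0],0.065],[[0,0,0.115],[0,0,0],0.065]]'; python3 g.py 356.9 288.6 185.5 2.864; python3 -m pendant '[[[0,0,0],[0,0,0],0],[[0,0,0],[0,0,0],0],[[0,0,0],[0,0,0],0],[[0,0,0],[0,0,0],0],[[0,0,0],[0,0,0],0],[[0,0,0],[0,0,0],0],[[0,0,0],[0,0,0],0],[[0,0,0],[0,0,0],0]]'; python3 g.py 356.9 288.6 310 2.864
```

```text
time: 1.77
tool_pos: [356.9, 289.8, 186.3]
tcp_rot: [3.141, 0.001, 2.865]
contact_force: [0.6, 0.1, -0.6]
grip_width: 64.8
t 1.77 pos [356.9 289.8 186.3] rot [3.141e+00 1.000e-03 2.865e+00] F [ 0.6  0.1 -0.6] w 64.8
shift [-0.0003 -0.0011  0.0008] turn [0.0006 0.0005 0.0008]
time: 2.43
tool_pos: [357.0, 289.1, 185.8]
tcp_rot: [-3.142, -0.0, 2.864]
contact_force: [-0.4, -0.1, 3.0]
grip_width: 21.0
t 2.43 pos [357.  289.1 185.8] rot [-3.142 -0.     2.864] F [-0.4 -0.1  3. ] w 21.0
shift [-1.000e-04 -5.000e-04 -1.242e-01] turn [-0.     -0.     -0.0003]
```

```bash
python3 -m pendant '[[[0,0,-0.015],[0,0,0],0],[[0,0,-0.045],[0,0,0],0],[[0,0,-0.08],[0,0,0],0],[[0,0,-0.11],[0,0,0],0],[[0,0,-0.125],[0,0,0],0],[[0,0,-0.125],[0,0,0],0],[[0,0,-0.125],[0,0,0],0],[[0,0,-0.125],[0,0,0],0]]'; python3 g.py 677.9 176.2 310 2.864
```

```text
time: 3.1
tool_pos: [356.5, 288.9, 309.5]
tcp_rot: [-3.14, -0.002, 2.864]
contact_force: [-0.3, 1.2, -1.3]
grip_width: 21.5
t 3.1 pos [356.5 288.9 309.5] rot [-3.140e+00 -2.000e-03  2.864e+00] F [-0.3  1.2 -1.3] w 21.5
shift [-0.3399 -0.0203 -0.001 ] turn [-0.0016 -0.0016 -0.0003]
```

```bash
python3 -m pendant '[[[-0.02,-0.001,0],[0,0,0],0],[[-0.05,-0.003,0],[0,0,0],0],[[-0.09,-0.005,0],[0,0,0],0],[[-0.13,-0.008,0],[0,0,0],0],[[-0.17,-0.01,0],[0,0,0],0],[[-0.21,-0.013,0],[0,0,0],0],[[-0.25,-0.015,0],[0,0,0],0],[[-0.29,-0.018,0],[0,0,0],0],[[-0.32,-0.019,0],[0,0,0],0],[[-0.34,-0.02,0],[0,0,0],0]]'; python3 -m pendant '[[[0,0,0],[0,0,0],0],[[0,0,0],[0,0,0],0],[[0,0,0],[0,0,0],0],[[0,0,0],[0,0,0],0]]';python3 g.py 677.9 176.2 231 2.864
```

```text
time: 3.93
tool_pos: [680.8, 174.7, 307.2]
tcp_rot: [-3.14, -0.003, 2.862]
contact_force: [-0.8, 0.1, -1.7]
grip_width: 21.6
time: 4.27
tool_pos: [677.5, 177.5, 309.8]
tcp_rot: [-3.141, -0.002, 2.865]
contact_force: [-0.1, 0.2, -1.3]
grip_width: 21.5
t 4.27 pos [677.5 177.5 309.8] rot [-3.141e+00 -2.000e-03  2.865e+00] F [-0.1  0.2 -1.3] w 21.5
shift [-0.0009 -0.001   0.0788] turn [-0.0007 -0.0022  0.0007]
```

```bash
python3 -m pendant '[[[0,-0.001,0.03],[0,0,0],0],[[0,-0.001,0.055],[0,0,0],0],[[0,-0.001,0.068],[0,0,0],0],[[0,-0.001,0.074],[0,0,0],0],[[0,-0.001,0.077],[0,0,0],0],[[0,-0.001,0.078],[0,0,0],0],[[0,-0.001,0.078],[0,0,0],0],[[0,-0.001,0.078],[0,0,0],0],[[0,-0.001,0.078],[0,0,0],0]]'; python3 g.py 677.9 176.2 231 2.864
```

```text
time: 5.02
tool_pos: [678.5, 175.8, 234.1]
tcp_rot: [3.141, 0.002, 2.864]
contact_force: [-0.9, 0.2, -1.2]
grip_width: 21.5
t 5.02 pos [678.5 175.8 234.1] rot [3.141e+00 2.000e-03 2.864e+00] F [-0.9  0.2 -1.2] w 21.5
shift [0.0007 0.0002 0.0031] turn [ 0.001   0.0019 -0.0002]
```

Run:
```python
from h import *
from plant import capture
c=capture("side"); u,v=proj(c,[[678,176,49]])[0].astype(int)
cv2.imwrite("pics/p1.png",cv2.resize(c["color"][v-60:v+60,u-60:u+60,::-1],(480,480),interpolation=cv2.INTER_CUBIC))
```

```text
(no output)
```

View pics/p1.png

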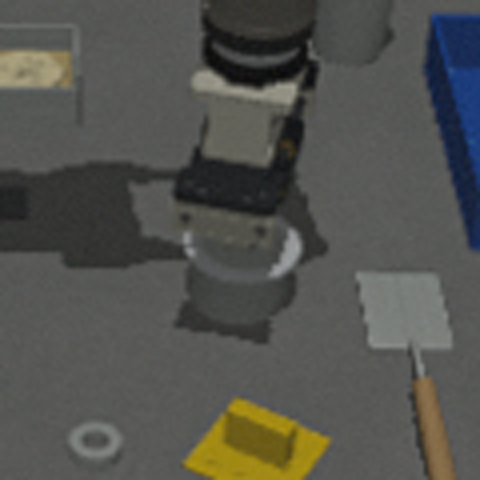

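The lid hovers centred over the small round pan. The force reading still carries its weight, so it is not yet in contact. I lower further, then release.

```bash
python3 -m pendant '[[[0,0,0.001],[0,0,0],0],[[0,0,0.002],[0,0,0],0],[[0,0,0.003],[0,0,0],0],[[0,0,0.003],[0,0,0],0],[[0,0,0.003],[0,0,0],0]]'
```

```text
time: 5.48
tool_pos: [678.2, 175.8, 230.8]
tcp_rot: [3.141, 0.001, 2.864]
contact_force: [-2.6, -0.3, 5.5]
grip_width: 21.6
```

Contact is made (+5.5 N). Release and retreat.

```bash
python3 -m pendant '[[[0,0,0],[0,0,0],0.055],[[0,0,0],[0,0,0],0.055],[[0,0,0],[0,0,0],0.055],[[0,0,0],[0,0,0],0.055],[[0,0,0],[0,0,0],0.055],[[0,0,-0.03],[0,0,0],0.055],[[0,0,-0.06],[0,0,0],0.055],[[0,0,-0.08],[0,0,0],0.055],[[0,0,-0.08],[0,0,0],0.055]]'; python3 g.py 668.3 -172.2 300 3.107
```

```text
time: 6.23
tool_pos: [679.1, 176.0, 315.6]
tcp_rot: [3.138, 0.009, 2.864]
contact_force: [0.9, -0.7, 1.1]
grip_width: 54.9
t 6.23 pos [679.1 176.  315.6] rot [3.138 0.009 2.864] F [ 0.9 -0.7  1.1] w 54.9
shift [-0.0849 -0.3379  0.0149] turn [ 0.0029  0.0091 -0.2431]
```

```bash
python3 -m pendant '[[[-0.086,-0.337,0.011],[0,0,-0.243],0.055],[[-0.086,-0.337,0.011],[0,0,-0.243],0.055],[[-0.086,-0.337,0.011],[0,0,-0.243],0.055],[[-0.086,-0.337,0.011],[0,0,-0.243],0.055],[[-0.086,-0.337,0.011],[0,0,-0.243],0.055],[[-0.086,-0.337,0.011],[0,0,-0.243],0.055],[[-0.086,-0.337,0.011],[0,0,-0.243],0.055],[[-0.086,-0.337,0.011],[0,0,-0.243],0.055],[[-0.086,-0.337,0.011],[0,0,-0.243],0.055],[[-0.086,-0.337,0.011],[0,0,-0.243],0.055]]'; python3 -m pendant '[[[0,0,0],[0,0,0],0.055],[[0,0,0],[0,0,0],0.055],[[0,0,0],[0,0,0],0.055],[[0,0,0],[0,0,0],0.055]]';python3 g.py 668.3 -172.2 185.5 3.107
```

```text
time: 7.07
tool_pos: [667.7, -176.5, 297.4]
tcp_rot: [-3.141, -0.001, 3.101]
contact_force: [-0.9, 0.8, -0.0]
grip_width: 55.1
time: 7.4
tool_pos: [668.8, -170.0, 298.8]
tcp_rot: [3.141, 0.0, 3.109]
contact_force: [-0.3, 1.5, 0.1]
grip_width: 55.2
t 7.4 pos [ 668.8 -170.   298.8] rot [3.141 0.    3.109] F [-0.3  1.5  0.1] w 55.2
shift [ 0.0004 -0.0023  0.1133] turn [0.0003 0.0001 0.0021]
```

```bash
python3 -m pendant '[[[0,-0.001,0.035],[0,0,0],0.055],[[0,-0.001,0.07],[0,0,0],0.055],[[0,-0.001,0.093],[0,0,0],0.055],[[0,-0.001,0.107],[0,0,0],0.055],[[0,-0.001,0.113],[0,0,0],0.055],[[0,-0.001,0.113],[0,0,0],0.055],[[0,-0.001,0.113],[0,0,0],0.055]]'; python3 -m pendant '[[[0,0,0],[0,0,0],0],[[0,0,0],[0,0,0],0],[[0,0,0],[0,0,0],0],[[0,0,0],[0,0,0],0],[[0,0,0],[0,0,0],0],[[0,0,0],[0,0,0],0],[[0,0,0],[0,0,0],0],[[0,0,0],[0,0,0],0]]'; python3 g.py 668.3 -172.2 310 3.107
```

```text
time: 7.98
tool_pos: [668.9, -172.3, 186.6]
tcp_rot: [-3.141, 0.001, 3.108]
contact_force: [0.6, -0.6, -0.2]
grip_width: 55.4
time: 8.65
tool_pos: [668.4, -172.9, 185.8]
tcp_rot: [3.142, 0.0, 3.107]
contact_force: [-0.7, 0.3, 2.4]
grip_width: 15.9
t 8.65 pos [ 668.4 -172.9  185.8] rot [3.142 0.    3.107] F [-0.7  0.3  2.4] w 15.9
shift [ 0.0002  0.0007 -0.1242] turn [ 0.      0.0001 -0.0003]
```

```bash
python3 -m pendant '[[[0,0,-0.015],[0,0,0],0],[[0,0,-0.045],[0,0,0],0],[[0,0,-0.08],[0,0,0],0],[[0,0,-0.11],[0,0,0],0],[[0,0,-0.125],[0,0,0],0],[[0,0,-0.125],[0,0,0],0],[[0,0,-0.125],[0,0,0],0],[[0,0,-0.125],[0,0,0],0]]'; python3 g.py 428.5 119.9 310 3.737
```

```text
time: 9.32
tool_pos: [668.0, -172.7, 308.5]
tcp_rot: [3.14, -0.003, 3.107]
contact_force: [0.0, -0.1, -1.8]
grip_width: 15.8
t 9.32 pos [ 668.  -172.7  308.5] rot [ 3.140e+00 -3.000e-03  3.107e+00] F [ 0.  -0.1 -1.8] w 15.8
shift [ 0.2495  0.2841 -0.0003] turn [ 0.0022 -0.0029 -0.6302]
```

```bash
python3 -m pendant '[[[0.015,0.017,0],[0,0,-0.04],0],[[0.035,0.04,0],[0,0,-0.1],0],[[0.06,0.069,0],[0,0,-0.17],0],[[0.088,0.1,0],[0,0,-0.24],0],[[0.115,0.131,0],[0,0,-0.31],0],[[0.142,0.162,0],[0,0,-0.38],0],[[0.17,0.193,0],[0,0,-0.45],0],[[0.197,0.224,0],[0,0,-0.52],0],[[0.224,0.255,0],[0,0,-0.58],0],[[0.24,0.274,0],[0,0,-0.62],0]]'; python3 g.py 428.5 119.9 310 3.737;  python3 -m pendant '[[[0,0,0],[0,0,0],0],[[0,0,0],[0,0,0],0],[[0,0,0],[0,0,0],0],[[0,0,0],[0,0,0],0]]';python3 g.py 428.5 119.9 231 3.737
```

```text
time: 10.15
tool_pos: [434.7, 111.3, 308.8]
tcp_rot: [3.138, -0.005, -2.552]
contact_force: [0.1, -0.0, -2.0]
grip_width: 15.7
t 10.15 pos [434.7 111.3 308.8] rot [ 3.138 -0.005 -2.552] F [ 0.1 -0.  -2. ] w 15.7
shift [ 0.0004  0.0106 -0.0011] turn [ 0.0035 -0.0047 -0.0061]
time: 10.48
tool_pos: [438.6, 108.7, 310.0]
tcp_rot: [3.141, -0.001, -2.558]
contact_force: [0.2, -0.9, -1.5]
grip_width: 15.7
t 10.48 pos [438.6 108.7 310. ] rot [ 3.141e+00 -1.000e-03 -2.558e+00] F [ 0.2 -0.9 -1.5] w 15.7
shift [0.0022 0.0149 0.0791] turn [ 0.0004 -0.0008 -0.0114]
```

```bash
python3 -m pendant '[[[0.002,0.008,0],[0,0,-0.011],0],[[0.002,0.015,0.01],[0,0,-0.011],0],[[0.002,0.015,0.04],[0,0,-0.011],0],[[0.002,0.015,0.06],[0,0,-0.011],0],[[0.002,0.015,0.07],[0,0,-0.011],0],[[0.002,0.015,0.073],[0,0,-0.011],0],[[0.002,0.015,0.073],[0,0,-0.011],0],[[0.002,0.015,0.073],[0,0,-0.011],0]]';python3 g.py 428.5 119.9 231 3.737
```

```text
time: 11.15
tool_pos: [428.5, 120.5, 238.1]
tcp_rot: [-3.141, 0.001, -2.546]
contact_force: [-0.1, 0.1, -0.9]
grip_width: 15.6
t 11.15 pos [428.5 120.5 238.1] rot [-3.141e+00  1.000e-03 -2.546e+00] F [-0.1  0.1 -0.9] w 15.6
shift [ 0.0004 -0.0005  0.0071] turn [-0.0001  0.0005  0.0003]
```

```bash
python3 -m pendant '[[[0,0,0.002],[0,0,0],0],[[0,0,0.004],[0,0,0],0],[[0,0,0.006],[0,0,0],0],[[0,0,0.007],[0,0,0],0],[[0,0,0.007],[0,0,0],0],[[0,0,0.007],[0,0,0],0]]'
```

```text
time: 11.65
tool_pos: [428.2, 120.7, 230.8]
tcp_rot: [-3.142, 0.0, -2.545]
contact_force: [1.0, 0.3, -1.5]
grip_width: 15.5
```

```bash
python3 -m pendant '[[[0,0,0.0005],[0,0,0],0],[[0,0,0.001],[0,0,0],0],[[0,0,0.001],[0,0,0],0]]'; python3 -m pendant '[[[0,0,0],[0,0,0],0.055],[[0,0,0],[0,0,0],0.055],[[0,0,0],[0,0,0],0.055],[[0,0,0],[0,0,0],0.055],[[0,0,0],[0,0,0],0.055],[[0,0,-0.03],[0,0,0],0.055],[[0,0,-0.06],[0,0,0],0.055],[[0,0,-0.08],[0,0,0],0.055],[[0,0,-0.08],[0,0,0],0.055],[[0,0,-0.08],[0,0,0],0.055]]'; python3 g.py 360.6 -317.5 300 3.112
```

```text
time: 11.9
tool_pos: [428.1, 120.7, 230.7]
tcp_rot: [-3.141, 0.001, -2.545]
contact_force: [-3.9, -1.1, 12.0]
grip_width: 15.9
time: 12.73
tool_pos: [428.3, 120.7, 310.4]
tcp_rot: [-3.141, 0.002, -2.545]
contact_force: [-0.4, -0.1, -0.7]
grip_width: 55.2
t 12.73 pos [428.3 120.7 310.4] rot [-3.141e+00  2.000e-03 -2.545e+00] F [-0.4 -0.1 -0.7] w 55.2
shift [ 0.3021 -0.3246  0.0101] turn [-3.000e-04  2.400e-03  6.258e-01]
```

```bash
python3 -m pendant '[[[0.28,-0.301,0.01],[0,0,0.626],0.055],[[0.28,-0.301,0.01],[0,0,0.626],0.055],[[0.28,-0.301,0.01],[0,0,0.626],0.055],[[0.28,-0.301,0.01],[0,0,0.626],0.055],[[0.28,-0.301,0.01],[0,0,0.626],0.055],[[0.28,-0.301,0.01],[0,0,0.626],0.055],[[0.28,-0.301,0.01],[0,0,0.626],0.055],[[0.28,-0.301,0.01],[0,0,0.626],0.055],[[0.28,-0.301,0.01],[0,0,0.626],0.055],[[0.28,-0.301,0.01],[0,0,0.626],0.055]]'; python3 -m pendant '[[[0,0,0],[0,0,0],0.055],[[0,0,0],[0,0,0],0.055],[[0,0,0],[0,0,0],0.055],[[0,0,0],[0,0,0],0.055]]';python3 g.py 360.6 -317.5 185.5 3.112
```

```text
time: 13.57
tool_pos: [364.3, -287.9, 298.1]
tcp_rot: [3.14, -0.002, 3.111]
contact_force: [1.3, -0.5, -0.7]
grip_width: 55.0
time: 13.9
tool_pos: [365.5, -284.3, 298.9]
tcp_rot: [3.14, -0.001, 3.113]
contact_force: [0.2, 0.2, 0.3]
grip_width: 55.2
t 13.9 pos [ 365.5 -284.3  298.9] rot [ 3.140e+00 -1.000e-03  3.113e+00] F [0.2 0.2 0.3] w 55.2
shift [ 0.0038 -0.0335  0.1134] turn [ 0.0018 -0.0014  0.001 ]
```

```bash
python3 -m pendant '[[[0.004,-0.033,0],[0,0,0],0.055],[[0.004,-0.033,0.02],[0,0,0],0.055],[[0.004,-0.033,0.05],[0,0,0],0.055],[[0.004,-0.033,0.08],[0,0,0],0.055],[[0.004,-0.033,0.1],[0,0,0],0.055],[[0.004,-0.033,0.11],[0,0,0],0.055],[[0.004,-0.033,0.113],[0,0,0],0.055],[[0.004,-0.033,0.113],[0,0,0],0.055],[[0.004,-0.033,0.113],[0,0,0],0.055]]';python3 g.py 360.6 -317.5 185.5 3.112; python3 -m pendant '[[[0,0,0],[0,0,0],0],[[0,0,0],[0,0,0],0],[[0,0,0],[0,0,0],0],[[0,0,0],[0,0,0],0],[[0,0,0],[0,0,0],0],[[0,0,0],[0,0,0],0],[[0,0,0],[0,0,0],0],[[0,0,0],[0,0,0],0]]'; python3 -m pendant '[[[0,0,-0.015],[0,0,0],0],[[0,0,-0.045],[0,0,0],0],[[0,0,-0.08],[0,0,0],0],[[0,0,-0.115],[0,0,0],0],[[0,0,-0.14],[0,0,0],0],[[0,0,-0.145],[0,0,0],0],[[0,0,-0.145],[0,0,0],0],[[0,0,-0.145],[0,0,0],0]]'; python3 g.py 511.8 440.7 330 3.1416
```

```text
time: 14.65
tool_pos: [361.0, -318.4, 187.6]
tcp_rot: [-3.141, 0.001, 3.113]
contact_force: [0.1, 0.1, 0.6]
grip_width: 54.9
t 14.65 pos [ 361.  -318.4  187.6] rot [-3.141e+00  1.000e-03  3.113e+00] F [0.1 0.1 0.6] w 54.9
shift [0.0005 0.0008 0.0021] turn [-0.0011  0.0011  0.0007]
time: 15.32
tool_pos: [360.5, -318.5, 186.8]
tcp_rot: [3.141, 0.0, 3.112]
contact_force: [-0.4, 0.7, 1.5]
grip_width: 15.9
time: 15.98
tool_pos: [360.2, -318.1, 330.4]
tcp_rot: [3.14, -0.001, 3.112]
contact_force: [-0.3, 0.7, -2.1]
grip_width: 15.9
t 15.98 pos [ 360.2 -318.1  330.4] rot [ 3.140e+00 -1.000e-03  3.112e+00] F [-0.3  0.7 -2.1] w 15.9
shift [-0.129   0.763   0.0014] turn [ 0.0015 -0.0012 -0.0298]
```

```bash
python3 -m pendant '[[[-0.003,0.015,0],[0,0,-0.01],0],[[-0.008,0.045,0],[0,0,-0.02],0],[[-0.014,0.085,0],[0,0,-0.03],0],[[-0.021,0.125,0],[0,0,-0.03],0],[[-0.028,0.165,0],[0,0,-0.03],0],[[-0.035,0.205,0],[0,0,-0.03],0],[[-0.041,0.245,0],[0,0,-0.03],0],[[-0.048,0.285,0],[0,0,-0.03],0],[[-0.055,0.325,0],[0,0,-0.03],0],[[-0.062,0.365,0],[0,0,-0.03],0]]'; python3 -m pendant '[[[-0.007,0.04,0],[0,0,0],0],[[-0.014,0.08,0],[0,0,0],0],[[-0.02,0.12,0],[0,0,0],0],[[-0.027,0.16,0],[0,0,0],0],[[-0.034,0.2,0],[0,0,0],0],[[-0.041,0.24,0],[0,0,0],0],[[-0.047,0.28,0],[0,0,0],0],[[-0.054,0.32,0],[0,0,0],0],[[-0.058,0.345,0],[0,0,0],0],[[-0.06,0.355,0],[0,0,0],0]]'; python3 -m pendant '[[[0,0,0],[0,0,0],0],[[0,0,0],[0,0,0],0],[[0,0,0],[0,0,0],0],[[0,0,0],[0,0,0],0]]';python3 g.py 511.8 440.7 238 3.1416
```

```text
time: 16.82
tool_pos: [432.7, 46.6, 329.5]
tcp_rot: [3.141, -0.004, -3.142]
contact_force: [0.7, -0.1, -1.9]
grip_width: 16.1
time: 17.65
tool_pos: [492.6, 403.1, 327.8]
tcp_rot: [-3.14, -0.004, -3.138]
contact_force: [-0.4, -0.1, -1.6]
grip_width: 15.7
time: 17.98
tool_pos: [493.3, 398.4, 330.9]
tcp_rot: [-3.14, -0.002, 3.141]
contact_force: [0.5, 0.4, -1.6]
grip_width: 15.5
t 17.98 pos [493.3 398.4 330.9] rot [-3.140e+00 -2.000e-03  3.141e+00] F [ 0.5  0.4 -1.6] w 15.5
shift [-0.0186  0.0424  0.0928] turn [-0.0011 -0.0015 -0.001 ]
```

```bash
python3 -m pendant '[[[-0.01,0.02,0],[0,0,0],0],[[-0.019,0.042,0],[0,0,0],0],[[-0.019,0.042,0.02],[0,0,0],0],[[-0.019,0.042,0.05],[0,0,0],0],[[-0.019,0.042,0.075],[0,0,0],0],[[-0.019,0.042,0.088],[0,0,0],0],[[-0.019,0.042,0.092],[0,0,0],0],[[-0.019,0.042,0.092],[0,0,0],0],[[-0.019,0.042,0.092],[0,0,0],0],[[-0.019,0.042,0.092],[0,0,0],0]]';python3 g.py 511.8 440.7 231.8 3.1416
```

```text
time: 18.82
tool_pos: [512.8, 441.5, 241.6]
tcp_rot: [3.14, 0.003, 3.141]
contact_force: [0.3, 0.5, -1.4]
grip_width: 16.0
t 18.82 pos [512.8 441.5 241.6] rot [3.140e+00 3.000e-03 3.141e+00] F [ 0.3  0.5 -1.4] w 16.0
shift [ 0.0011 -0.0008  0.0098] turn [ 0.0018  0.0026 -0.0003]
```

```bash
python3 -m pendant '[[[0.001,0,0.002],[0,0,0],0],[[0.001,0,0.004],[0,0,0],0],[[0.001,0,0.005],[0,0,0],0],[[0.001,0,0.006],[0,0,0],0],[[0.001,0,0.007],[0,0,0],0],[[0.001,0,0.007],[0,0,0],0],[[0.001,0,0.007],[0,0,0],0]]';python3 -m pendant '[[[0,0,0.0005],[0,0,0],0],[[0,0,0.001],[0,0,0],0],[[0,0,0.0015],[0,0,0],0],[[0,0,0.002],[0,0,0],0],[[0,0,0.002],[0,0,0],0]]'
```

```text
time: 19.4
tool_pos: [511.3, 441.6, 232.6]
tcp_rot: [-3.142, -0.0, -3.141]
contact_force: [-0.2, 0.3, -2.4]
grip_width: 15.8
time: 19.82
tool_pos: [511.2, 441.6, 231.8]
tcp_rot: [3.141, 0.001, -3.141]
contact_force: [-2.8, -2.9, 5.2]
grip_width: 16.2
```

Contact at the expected height. Release, retreat and head for the last lid.

```bash
python3 -m pendant '[[[0,0,0],[0,0,0],0.055],[[0,0,0],[0,0,0],0.055],[[0,0,0],[0,0,0],0.055],[[0,0,0],[0,0,0],0.055],[[0,0,0],[0,0,0],0.055],[[0,0,-0.03],[0,0,0],0.055],[[0,0,-0.06],[0,0,0],0.055],[[0,0,-0.08],[0,0,0],0.055],[[0,0,-0.08],[0,0,0],0.055],[[0,0,-0.08],[0,0,0],0.055]]'; python3 g.py 506.1 -436 300 3.1416
python3 - <<'E'
from plant import capture
import cv2,pickle
d={n:capture(n) for n in("top","side")}
pickle.dump(d,open("c1.pkl","wb"))
cv2.imwrite("pics/top1.png",cv2.resize(d["top"]["color"][:,:,::-1],(800,600),interpolation=cv2.INTER_CUBIC))
E
```

```text
time: 20.65
tool_pos: [511.4, 441.6, 312.1]
tcp_rot: [3.14, 0.002, -3.141]
contact_force: [-0.5, -0.3, -1.2]
grip_width: 54.8
t 20.65 pos [511.4 441.6 312.1] rot [ 3.140e+00  2.000e-03 -3.141e+00] F [-0.5 -0.3 -1.2] w 54.8
shift [ 0.0055 -0.8777  0.0106] turn [0.0017 0.0024 0.0002]
```

View pics/top1.png

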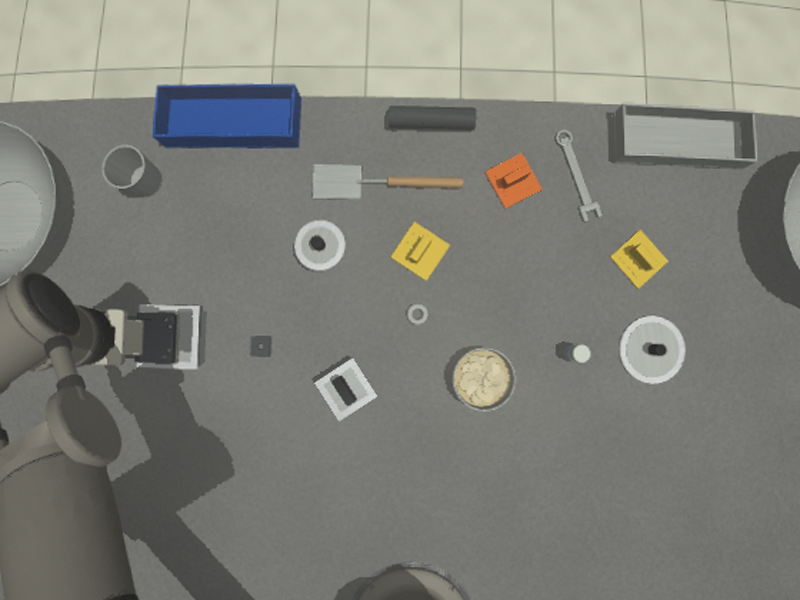

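The small round lid at (320,245) and the small square lid at (345,388) sit on their pans. The large square lid is under the gripper at (172,337). The large round lid at (653,350) and its pan at (482,378) are unmoved. Going for the last one.

```bash
python3 -m pendant '[[[0,-0.4,0],[0,0,0],0.055],[[0,-0.4,0],[0,0,0],0.055],[[0,-0.4,0],[0,0,0],0.055],[[0,-0.4,0],[0,0,0],0.055],[[0,-0.4,0],[0,0,0],0.055],[[0,-0.4,0],[0,0,0],0.055],[[0,-0.4,0],[0,0,0],0.055],[[0,-0.4,0],[0,0,0],0.055],[[0,-0.4,0],[0,0,0],0.055],[[0,-0.4,0],[0,0,0],0.055]]'; python3 -m pendant '[[[0.005,-0.4,0.01],[0,0,0],0.055],[[0.005,-0.4,0.01],[0,0,0],0.055],[[0.005,-0.4,0.01],[0,0,0],0.055],[[0.005,-0.4,0.01],[0,0,0],0.055],[[0.005,-0.4,0.01],[0,0,0],0.055],[[0.005,-0.4,0.01],[0,0,0],0.055],[[0.005,-0.4,0.01],[0,0,0],0.055],[[0.005,-0.4,0.01],[0,0,0],0.055],[[0.005,-0.4,0.01],[0,0,0],0.055],[[0.005,-0.4,0.01],[0,0,0],0.055]]'; python3 -m pendant '[[[0,0,0],[0,0,0],0.055],[[0,0,0],[0,0,0],0.055],[[0,0,0],[0,0,0],0.055],[[0,0,0],[0,0,0],0.055]]';python3 g.py 506.1 -436 185.5 3.1416
```

```text
time: 21.58
tool_pos: [510.6, 38.2, 309.3]
tcp_rot: [-3.141, -0.003, 3.14]
contact_force: [1.2, 0.4, -0.9]
grip_width: 55.1
time: 22.42
tool_pos: [505.3, -362.3, 298.7]
tcp_rot: [3.141, -0.002, 3.139]
contact_force: [0.1, 0.9, 0.5]
grip_width: 55.1
time: 22.75
tool_pos: [506.5, -357.1, 300.0]
tcp_rot: [3.14, -0.001, -3.14]
contact_force: [-0.3, 0.0, 0.3]
grip_width: 55.1
t 22.75 pos [ 506.5 -357.1  300. ] rot [ 3.14e+00 -1.00e-03 -3.14e+00] F [-0.3  0.   0.3] w 55.1
shift [ 0.0004 -0.0791  0.1144] turn [ 0.0016 -0.0012  0.0014]
```

```bash
python3 -m pendant '[[[0,-0.04,0],[0,0,0],0.055],[[0,-0.078,0],[0,0,0],0.055],[[0,-0.078,0.01],[0,0,0],0.055],[[0,-0.078,0.045],[0,0,0],0.055],[[0,-0.078,0.08],[0,0,0],0.055],[[0,-0.078,0.1],[0,0,0],0.055],[[0,-0.078,0.111],[0,0,0],0.055],[[0,-0.078,0.114],[0,0,0],0.055],[[0,-0.078,0.114],[0,0,0],0.055],[[0,-0.078,0.114],[0,0,0],0.055]]';python3 g.py 506.1 -436 185.5 3.1416; python3 -m pendant '[[[0,0,0],[0,0,0],0],[[0,0,0],[0,0,0],0],[[0,0,0],[0,0,0],0],[[0,0,0],[0,0,0],0],[[0,0,0],[0,0,0],0],[[0,0,0],[0,0,0],0],[[0,0,0],[0,0,0],0],[[0,0,0],[0,0,0],0]]'; python3 -m pendant '[[[0,0,-0.015],[0,0,0],0],[[0,0,-0.045],[0,0,0],0],[[0,0,-0.08],[0,0,0],0],[[0,0,-0.115],[0,0,0],0],[[0,0,-0.14],[0,0,0],0],[[0,0,-0.145],[0,0,0],0],[[0,0,-0.145],[0,0,0],0],[[0,0,-0.145],[0,0,0],0]]'; python3 g.py 450.1 -117.0 330 3.1416
```

```text
time: 23.58
tool_pos: [507.2, -436.4, 188.4]
tcp_rot: [-3.14, 0.002, -3.141]
contact_force: [1.1, -0.8, 0.6]
grip_width: 54.9
t 23.58 pos [ 507.2 -436.4  188.4] rot [-3.140e+00  2.000e-03 -3.141e+00] F [ 1.1 -0.8  0.6] w 54.9
shift [0.0011 0.0004 0.0029] turn [-0.0019  0.0019  0.0009]
time: 24.25
tool_pos: [506.4, -436.5, 186.9]
tcp_rot: [-3.141, 0.0, -3.141]
contact_force: [-0.2, -0.4, 2.7]
grip_width: 21.3
time: 24.92
tool_pos: [506.2, -436.2, 330.0]
tcp_rot: [3.14, -0.002, -3.141]
contact_force: [0.2, 0.2, -1.7]
grip_width: 21.5
t 24.92 pos [ 506.2 -436.2  330. ] rot [ 3.140e+00 -2.000e-03 -3.141e+00] F [ 0.2  0.2 -1.7] w 21.5
shift [0.056  0.3192 0.0007] turn [ 0.0019 -0.0016  0.0002]
```

```bash
python3 -m pendant '[[[0.003,0.015,0],[0,0,0],0],[[0.008,0.045,0],[0,0,0],0],[[0.015,0.083,0],[0,0,0],0],[[0.021,0.121,0],[0,0,0],0],[[0.028,0.16,0],[0,0,0],0],[[0.035,0.2,0],[0,0,0],0],[[0.042,0.24,0],[0,0,0],0],[[0.049,0.28,0],[0,0,0],0],[[0.054,0.308,0],[0,0,0],0],[[0.056,0.319,0],[0,0,0],0]]'; python3 -m pendant '[[[0,0,0],[0,0,0],0],[[0,0,0.02],[0,0,0],0],[[0,0,0.05],[0,0,0],0],[[0,0,0.075],[0,0,0],0],[[0,0,0.085],[0,0,0],0],[[0,0,0.09],[0,0,0],0],[[0,0,0.09],[0,0,0],0],[[0,0,0.09],[0,0,0],0],[[0,0,0.09],[0,0,0],0]]';python3 g.py 450.1 -117 232 3.1416
```

```text
time: 25.75
tool_pos: [448.6, -113.9, 329.5]
tcp_rot: [3.138, -0.006, -3.139]
contact_force: [0.3, -0.7, -1.6]
grip_width: 21.3
time: 26.5
tool_pos: [450.8, -118.1, 242.3]
tcp_rot: [-3.141, 0.001, 3.141]
contact_force: [-0.4, 0.4, -1.1]
grip_width: 21.4
t 26.5 pos [ 450.8 -118.1  242.3] rot [-3.141e+00  1.000e-03  3.141e+00] F [-0.4  0.4 -1.1] w 21.4
shift [0.0007 0.0011 0.0103] turn [-0.0006  0.0013 -0.0003]
```

```bash
python3 -m pendant '[[[0,0.001,0.003],[0,0,0],0],[[0,0.001,0.006],[0,0,0],0],[[0,0.001,0.007],[0,0,0],0],[[0,0.001,0.008],[0,0,0],0],[[0,0.001,0.009],[0,0,0],0],[[0,0.001,0.009],[0,0,0],0],[[0,0.001,0.009],[0,0,0],0]]';python3 -m pendant '[[[0,0,0.0005],[0,0,0],0],[[0,0,0.001],[0,0,0],0],[[0,0,0.001],[0,0,0],0]]'
```

```text
time: 27.08
tool_pos: [450.4, -116.4, 232.7]
tcp_rot: [3.142, 0.0, -3.141]
contact_force: [-0.5, 0.1, -1.6]
grip_width: 21.5
time: 27.33
tool_pos: [450.4, -116.5, 231.9]
tcp_rot: [-3.142, 0.0, -3.141]
contact_force: [-1.4, 0.4, 0.8]
grip_width: 21.2
```

```bash
python3 -m pendant '[[[0,0,0],[0,0,0],0.055],[[0,0,0],[0,0,0],0.055],[[0,0,0],[0,0,0],0.055],[[0,0,0],[0,0,0],0.055],[[0,0,0],[0,0,0],0.055],[[0,0,-0.03],[0,0,0],0.055],[[0,0,-0.06],[0,0,0],0.055],[[0,0,-0.09],[0,0,0],0.055],[[0,0,-0.12],[0,0,0],0.055],[[0,0,-0.12],[0,0,0],0.055]]'; python3 -m pendant '[[[0,-0.3,-0.03],[0,0,0],0.055],[[0,-0.3,-0.03],[0,0,0],0.055],[[0,-0.3,-0.03],[0,0,0],0.055],[[0,-0.3,-0.03],[0,0,0],0.055],[[0,-0.3,-0.03],[0,0,0],0.055],[[0,-0.3,-0.03],[0,0,0],0.055],[[0,-0.3,-0.03],[0,0,0],0.055],[[0,-0.3,-0.03],[0,0,0],0.055],[[0,-0.3,-0.03],[0,0,0],0.055],[[0,-0.3,-0.03],[0,0,0],0.055]]'
python3 - <<'E'
from h import *
import json
from plant import capture
d={n:capture(n) for n in("top","side")}
F=json.load(open("fit.json"))
for l,p in (("RL_L","RP_L"),("RL_S","RP_S"),("SL_L","SP_L"),("SL_S","SP_S")):
    q0=np.array(F[p])
    for v in d:
        b=q0.copy()
        if v=="side": b[:2]-=[3.3,1]
        q,s=fit(l,{v:d[v]},b,z=49); print(l,v,np.round(q-b,2),round(s))
a=d["top"]["color"][150:330,80:390,::-1]
cv2.imwrite("pics/end.png",np.vstack([cv2.resize(a,(465,270),interpolation=cv2.INTER_CUBIC),cv2.resize(d["side"]["color"][:,:,::-1],(465,330),interpolation=cv2.INTER_AREA)]))
E
```

```text
time: 28.17
tool_pos: [451.5, -116.9, 357.0]
tcp_rot: [-3.138, 0.009, -3.141]
contact_force: [1.6, -0.5, 1.4]
grip_width: 54.9
time: 29.0
tool_pos: [450.2, -416.4, 380.6]
tcp_rot: [3.14, -0.001, 3.141]
contact_force: [0.7, 0.3, -0.1]
grip_width: 55.0
RL_L top [0.53 3.65 0.  ] 239
RL_L side [ 0.46 -5.98  0.  ] 164
RL_S top [ 1.08 -0.12  0.  ] 250
RL_S side [ 0.94  0.82 -0.  ] 248
SL_L top [ 0.23  2.54 -0.  ] 250
SL_L side [-1.17  4.23 -0.01] 250
SL_S top [-0.14  3.47 -0.01] 250
SL_S side [ 13.99 -13.88  -0.62] 68
```

View pics/end.png

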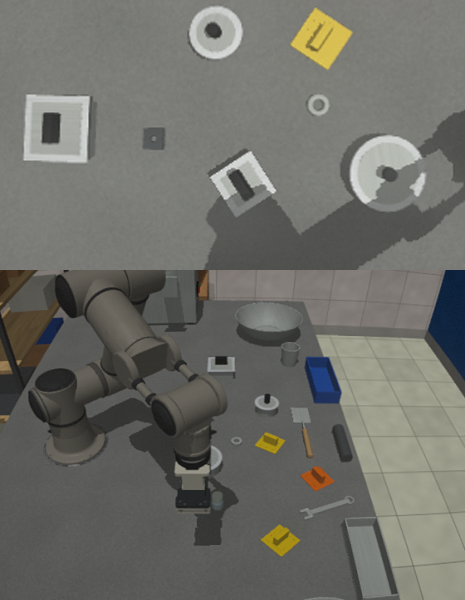

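All four look seated. The side-view fits for RL_L and SL_S were blocked by the arm, so I move it aside and recheck those two.

```bash
python3 -m pendant '[[[0,0.4,0],[0,0,0],0.055],[[0,0.4,0],[0,0,0],0.055],[[0,0.4,0],[0,0,0],0.055],[[0,0.4,0],[0,0,0],0.055],[[0,0.4,0],[0,0,0],0.055],[[0,0.4,0],[0,0,0],0.055],[[0,0.4,0],[0,0,0],0.055],[[0,0.4,0],[0,0,0],0.055],[[0,0.4,0],[0,0,0],0.055],[[0,0.4,0],[0,0,0],0.055]]'; python3 -m pendant '[[[0.08,0.4,0],[0,0,0],0.055],[[0.08,0.4,0],[0,0,0],0.055],[[0.08,0.4,0],[0,0,0],0.055],[[0.08,0.4,0],[0,0,0],0.055],[[0.08,0.4,0],[0,0,0],0.055],[[0.08,0.4,0],[0,0,0],0.055],[[0.08,0.4,0],[0,0,0],0.055],[[0.08,0.4,0],[0,0,0],0.055],[[0.08,0.4,0],[0,0,0],0.055],[[0.08,0.4,0],[0,0,0],0.055]]'
python3 - <<'E'
from h import *
import json
from plant import capture
d={n:capture(n) for n in("top","side")}
F=json.load(open("fit.json"))
for l,p in (("RL_L","RP_L"),("SL_S","SP_S"),("RL_S","RP_S")):
    q0=np.array(F[p])
    for v in d:
        b=q0.copy()
        if v=="side": b[:2]-=[3.3,1]
        q,s=fit(l,{v:d[v]},b,z=49); print(l,v,np.round(q-b,2),round(s))
cv2.imwrite("pics/end2.png",cv2.resize(d["side"]["color"][100:310,150:430,::-1],(800,600),interpolation=cv2.INTER_CUBIC))
E
```

```text
time: 29.93
tool_pos: [448.6, -11.8, 382.0]
tcp_rot: [3.14, 0.0, -3.138]
contact_force: [-0.7, 0.3, 1.5]
grip_width: 55.0
time: 30.77
tool_pos: [367.2, 386.6, 382.1]
tcp_rot: [3.141, 0.0, -3.138]
contact_force: [0.2, -0.4, -0.6]
grip_width: 55.0
RL_L top [0.26 2.77 0.  ] 250
RL_L side [ 0.34  0.72 -0.  ] 250
SL_S top [ 0.04  3.84 -0.  ] 250
SL_S side [-0.3   4.99 -0.01] 248
RL_S top [ 1.08 -0.12  0.  ] 250
RL_S side [0.93 0.7  0.  ] 247
```

View pics/end2.png

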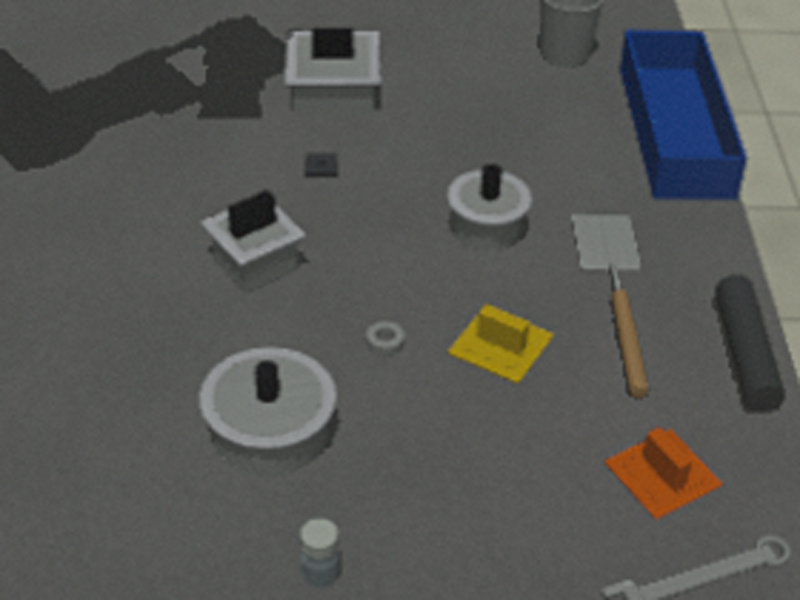

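```bash
python3 -m pendant '[[[0,0,0],[0,0,0],0.055],[[0,0,0],[0,0,0],0.055],[[0,0,0],[0,0,0],0.055],[[0,0,0],[0,0,0],0.055]]'; python3 -c "from plant import close_job; print(close_job())"
```

```text
time: 31.2
tool_pos: [370.4, 382.5, 382.0]
tcp_rot: [3.142, 0.0, 3.14]
contact_force: [1.1, 0.5, 0.8]
grip_width: 54.9
the job is handed in; nothing more can be done
None
```

All four silver lids are on their matching pans, and I handed the job in at about 31 s with the arm clear. The yellow and orange decoy lids were left alone.

The last checks compared each lid's fitted centre with where its pan stood at the start, in both the top and side views:

| Lid | Offset from pan centre | Square to pan |
|---|---|---|
| round_lid_large | 1–3 mm | – |
| round_lid_small | about 1 mm | – |
| square_lid_large | 2.5–4.5 mm | within 0.01 rad |
| square_lid_small | 4–5 mm | within 0.01 rad |

- **Limits:** every offset is inside the 10 mm limit, and no lid looks tilted in the last picture.
- **Pan positions:** the pans look unmoved, but I did not refit them under the lids.
- **Blocked check:** on the first final check the arm or its shadow spoiled two side-view fits (round_lid_large and square_lid_small). I moved the arm aside and repeated them, and both then agreed.
- **Disagreement:** for square_lid_small the images show 4–5 mm off-centre, while the gripper position at release suggested about 1 mm. I left it, since it was within tolerance and touching it again carried more risk.

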